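Set the sprung tweezers to the gauge marks and hold

TASK

Lift the sprung tweezers off their wooden rest, carry them to the setting gauge and squeeze them to the marked gap: one tip over each of the two engraved lines, near the middle of the lines' length and about a centimetre above the gauge without resting on it. Finish while still holding them there, level and steady at that gap, nothing put down or let go. Never pinch the tips shut, do not shift the gauge's sliding tile, and leave the tin, the wood block and the mouthpiece alone.

Things in the scene. Friction and masses are not known exactly. Their poses are not given: they have to be found in the camera images.
- tweezers: steel sprung tweezers lying level on the rest, 165 mm long, 14 mm high, about 80 g. Two legs open like a V from the round pivot head (18 mm across, at x = -85 mm) to the tips at x = +70 mm. Each leg has a ridged grip pad on its outer side (34 mm long, 14 mm high), where to grip, across y. Origin: underside, on the centre line midway between the pads. +x points to the tips, z up
- tip_a (a point): tip of the leg on the tweezers' +y side: axis of the 4 mm round point, 4 mm above the tweezers' underside. Squeezed between parallel fingers, both legs close evenly about the fingers' midline
- tip_b (a point): tip of the leg on the tweezers' -y side, likewise. Tip gap = distance from tip_a to tip_b. Width over the outer faces of the grip pads = 16 mm + 0.548 x tip gap, so 43 mm relaxed (tip gap 50 mm)
- leg_b (a joint): closing angle of the sprung leg, rad: 0 relaxed (tip gap 50 mm), growing as squeezed; tip gap = 310 mm x sin((0.324 - angle)/2). Tips touch at about 0.298 and count as pinched shut above 0.285. The spring takes 5 N at the pads to begin to close, about 11 N at a 16 mm gap; it opens again by itself
- rest: fixed wooden rest, board 128 x 70 x 6 mm (x = -72 to +56 mm) with two cork-topped crossbars whose tops are 24 mm above the bench, at x = -60 mm (44 mm wide) and x = +45 mm (66 mm wide), each 12 mm thick; the gap between them leaves room for fingers beside the grip pads. Origin: underside, below the tweezers' origin within 5 mm. x lies roughly along the tweezers
- gauge: fixed setting gauge, dark steel block 60 x 84 mm, with two bright aluminium tiles on top (top face 29 mm above the bench), each with one black engraved line 42 mm long running along the gauge's x; a 10 mm lock screw on the sliding tile rises to 35 mm. Origin: underside centre; its -x side faces roughly to the robot
- mark_1 (a point): middle of the engraved line on the fixed tile (gauge y = -12 mm), on the tile's top face
- mark_2 (a point): middle of the engraved line on the sliding tile, on its top face; it lies 16 to 30 mm from mark_1 along the gauge's +y, differing each time. The distance between the lines is the marked gap
- tin: round green tin, 72 mm diameter, 29 mm high, bystander; origin under its centre
- block: wood block 50 x 70 x 35 mm, bystander; origin under its centre
- mouthpiece: upright brass mouthpiece, 28 mm diameter, 82 mm high, bystander; origin under its centre
Not all that is in view belongs to the job. There is more than one size of the gauge; the one meant has the size given above.

How it is judged:
By the outcome, as a careful person would: the job done as asked, in the order asked, and still so for the second after the job is handed in, while the arm keeps its last pose, push and grip.
It also fails if it takes over 32 s, if anything falls off the work surface, if the arm or the gripper's body presses on something with over 40 N, if the wrist force passes 120 N, or if a joint passes its speed limit or range.

ROBOT

A 7-joint arm with a two-finger parallel gripper is mounted at the origin on the work surface; the furniture and walls round the work are solid. World frame = base frame: x ahead of the robot, y to its left, z up, the work surface at z = 0. Lengths are in mm, angles in degrees, forces in N, time in s.
With the tool pointing down it reaches from about 350 to 900 mm from the base axis. Payload 19.9 kg.
Tool frame: the origin (TCP) lies between the finger pads; the fingertips stand 17 mm ahead of it and the grasp point (between the pads) lies 2 mm behind it (tip_extent is the distance from the TCP to the fingertips, in mm); z points along the fingers, y is the line along which they close (so a half turn about z gives the same grasp; the last joint's range is limited). The gripper opens to 94 mm and grips with 3 to 60 N. Pads are 16 mm wide; open, the fingers measure 119 mm over their backs; the gripper's body (75 mm by 177 mm) begins 78 mm behind the grasp point.
Start: joints at [67.695, 23.915, -0.59, 92.452, 0.269, 63.638, -3.037], TCP at [213.013, -587.559, 222.425] pointing down, gripper open.
Joint ranges: [-161.28, 161.28], [-22.2, 115.67], [-73.04, 71.86], [3.21, 147.25], [-68.34, 248.33], [10.77, 114.83], [-161.83, 161.83]. Speed limits (degrees/s): [108.29, 108.29, 136.94, 136.94, 172.46, 172.46, 172.46].

INTERFACE

Orientations are given as a 3x3 rotation matrix whose columns are the frame's x, y, z axes.
In Python, from plant import get_state, snapshot, camera_info, hand_in, tip_extent gives the robot as it stands.
- The arm moves only by the tool servo_tool, never from a script. Its argument "targets" is a list of rows, each a list of 5 numbers: the shift along the tool's x, y, z each as a share of 10 cm, from -1 to 1, then the turn about the tool's z as a share of 90 degrees, from -1 to 1, then the opening, from 0 (shut) to 1 (fully open). In form: [[tx, ty, tz, roll, fingers], ...]. A call has 1 to 12 rows; each row is the pose to reach, as a shift and turn from the pose commanded when the call began, along the tool's axes at that moment; what a row does not reach only later rows make up. A row lasts 1/10 s, in which the tool goes at most 50 mm and 8.59 degrees, less where a joint would pass 70% of its speed; a pose out of reach is approached as far as the arm can. A call with a number of a shift or a turn outside -1 to 1 is refused whole. A call with a gripper value outside its range is refused whole. The fingers move at their own pace and stop on an object; "force" is the grip in N (left out, the last holds). Time passes only in rows, so rows that repeat a pose let the fingers close. It gives the time, the measured TCP pose, the force, the opening and the grip force at its end, in the units of the state.
- get_state(): the state, without advancing time (a new reading comes with each control period).
- snapshot(name): name is "side" or "top" or "wrist"; returns (picture, depth): 480x640x3 uint8, red, green, blue; 480x640 float32, mm along the optical axis (not along the pixel's ray), 0 where there is no reading.
- camera_info(name): a dict with "K" (3x3 intrinsics, pixels), "D" ([k1, k2, p1, p2, k3] as OpenCV has them; the pictures are not rectified), "view" (4x4, takes a point from world to camera coordinates). Camera axes: x right, y up, looking along -z (the intrinsics and any distortion apply to the point x, -y, -z); pixel columns grow to the right and rows downward; lengths in mm; the calibration is good to about 2 mm. A picture is of the moment at which its call begins: read the wrist's pose just before it. camera_info takes no time and is no camera call; for the wrist camera it gives the pose at the moment of the call.
- hand_in(): hands the job in; it is judged then, once.
The state is a dict: "time": time; "joint_pos": joint angles; "qd": joint speeds; "joint_efforts": joint torques, N m; "ee_pos": TCP position; "tool_rot": TCP orientation; "wrist_force": force on the tool from outside, world axes, zero at the start; "moment": the same for the moment, N m; "grip_width": finger opening in mm; "finger_force": force on a finger pad.
Only numpy, scipy, OpenCV 4.12 (cv2) and the standard library are available. Lean on these libraries where they do the work, as an engineer would, in place of code of your own. Each camera call takes 0.05 s, during which the arm holds its last target. There are 200 camera calls.

## Working session

There is one attempt and no reset: what is moved stays moved. The work goes in short steps, Python scripts to look and compute and a tool call to move; the robot and the scene stay as the last step left them, time stands still between calls to the robot, and variables do not carry over. Pictures are saved under pics/ and viewed, at most 10 in all, crops included, and the job is handed in when it is done.

Besides the shell and the picture viewer there is one more tool, called as name(argument=value, ...) on one line, values as JSON. servo_tool: Moves the arm, as the interface text tells. Its arguments: {"type":"object","properties":{"targets":{"type":"array","items":{"type":"array","items":{"type":"number"}}},"force":{"type":"number"}},"required":["targets"]}

```bash
mkdir -p pics
cat > h.py <<'E'
import numpy as np, cv2
from plant import *
def ray(info,uv):
    K=np.array(info["K"],float);D=np.array(info["D"],float);V=np.array(info["view"],float)
    p=cv2.undistortPoints(np.array(uv,float).reshape(-1,1,2),K,D).reshape(-1,2)
    d=np.c_[p[:,0],-p[:,1],-np.ones(len(p))]@V[:3,:3]
    o=-V[:3,:3].T@V[:3,3]
    return o,d
def onplane(info,uv,z):
    o,d=ray(info,uv); return o+d*((z-o[2])/d[:,2])[:,None]
def proj(info,P):
    V=np.array(info["view"],float);P=np.atleast_2d(P)@V[:3,:3].T+V[:3,3]
    P=P*[1,-1,-1]
    return cv2.projectPoints(P,np.zeros(3),np.zeros(3),np.array(info["K"],float),np.array(info["D"],float))[0].reshape(-1,2)
def tri(i1,u1,i2,u2):
    o1,d1=ray(i1,[u1]);o2,d2=ray(i2,[u2]);A=np.c_[d1[0],-d2[0]]
    s=np.linalg.lstsq(A,o2-o1,rcond=None)[0]
    a=o1+s[0]*d1[0];b=o2+s[1]*d2[0];return (a+b)/2,np.linalg.norm(a-b)
def depthpts(info,dep):
    v,u=np.mgrid[0:480,0:640];o,d=ray(info,np.c_[u.ravel(),v.ravel()])
    return (o+d*dep.reshape(-1,1)).reshape(480,640,3)
def save(n,im): cv2.imwrite("pics/"+n,im[:,:,::-1])
E
python3 - <<'E'
from h import *
s=get_state();print(s["time"],s["ee_pos"],np.round(s["tool_rot"],3).tolist(),s["grip_width"])
for n in ["top","side"]:
    im,d=snapshot(n);save(n+"0.png",im);np.savez(n+"0.npz",im=im,d=d);i=camera_info(n)
    V=np.array(i["view"]);print(n,-V[:3,:3].T@V[:3,3],i["K"],i["D"])
E
```

```text
0.0 [ 212.8796547  -587.25276653  221.82256473] [[0.94, 0.341, -0.001], [0.341, -0.94, 0.001], [-0.0, -0.001, -1.0]] 94.14823353264734
top [ 367.31555754  -17.34391835 1009.19349753] [[487.50595032   0.         317.18172483]
 [  0.         487.50595032 237.89895403]
 [  0.           0.           1.        ]] [-0.02917739  0.          0.          0.          0.        ]
side [ 471.24914058 -985.01714803  553.6209045 ] [[525.91100189   0.         322.11657921]
 [  0.         525.91100189 242.10759706]
 [  0.           0.           1.        ]] [0.01841581 0.         0.         0.         0.        ]
```

View pics/top0.png

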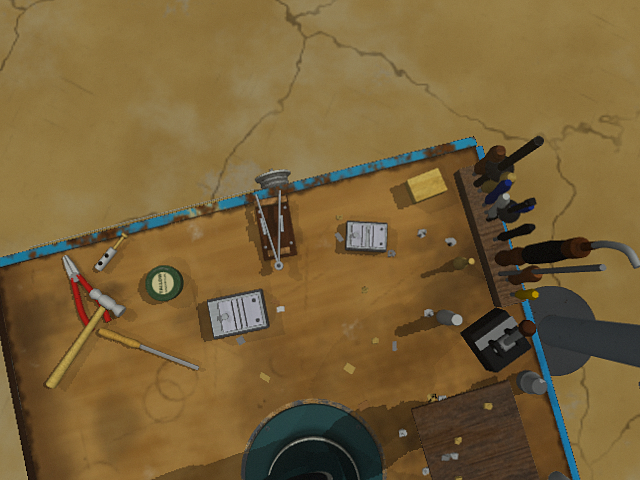

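View pics/side0.png

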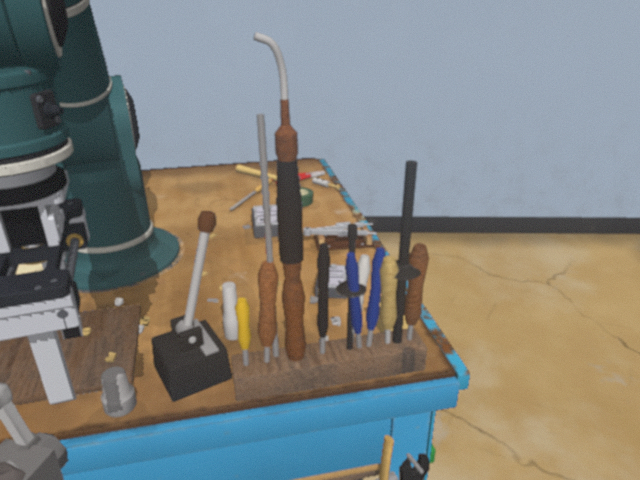

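Run:
```python
from h import *
z=np.load("top0.npz");im,d=z["im"],z["d"];i=camera_info("top")
P=depthpts(i,d)
np.set_printoptions(precision=1,suppress=True)
print("bench z",P[300,330],P[220,330])
hsv=cv2.cvtColor(im,cv2.COLOR_RGB2HSV)
m=((hsv[...,1]<45)&(hsv[...,2]>110)).astype(np.uint8)
m=cv2.morphologyEx(m,cv2.MORPH_CLOSE,np.ones((5,5)))
for c in cv2.findContours(m,cv2.RETR_EXTERNAL,cv2.CHAIN_APPROX_NONE)[0]:
    if cv2.contourArea(c)>300:
        r=cv2.minAreaRect(c);u,v=map(int,r[0])
        b=onplane(i,cv2.boxPoints(r),29)
        print(r, np.median(P[v-4:v+5,u-4:u+5,2]),"sides",np.linalg.norm(b[1]-b[0]),np.linalg.norm(b[2]-b[1]),"c",b.mean(0))
print("tweezer head",onplane(i,[(279,266)],31),P[266,279],"tips",onplane(i,[(257,196),(281,192)],28))
cv2.imwrite("pics/crop1.png",cv2.resize(im[160:350,190:460,::-1],None,fx=2.9,fy=2.9,interpolation=cv2.INTER_CUBIC))
```

```text
bench z [341.  -41.5  -1.1] [506.7 -44.9   1.2]
((236.6167449951172, 313.5544128417969), (34.60976028442383, 53.82024002075195), 78.11134338378906) 38.600452797098455 sides 107.49224721498453 68.61864092069635 c [318.4 145.9  29. ]
((360.501708984375, 234.95840454101562), (51.03904342651367, 25.186479568481445), 2.38594388961792) 29.611271485510315 sides 51.25558131818462 103.49674815294746 c [ 471.2 -105.2   29. ]
tweezer head [[411.4  60.1  31. ]] [410.9  59.2  43. ] tips [[555.2 103.8  28. ]
 [562.6  54.7  28. ]]
```

View pics/crop1.png

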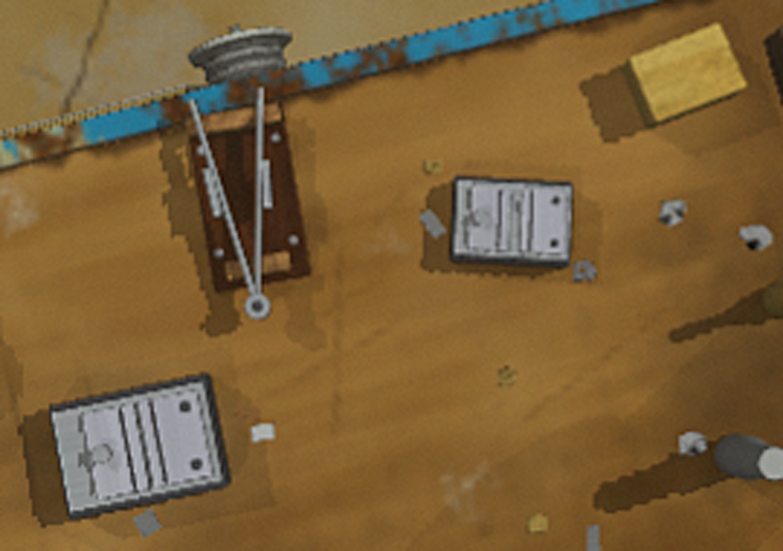

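Run:
```python
from h import *
np.set_printoptions(precision=0,suppress=True,linewidth=200)
H={}
for n in ["top","side"]:
    z=np.load(n+"0.npz");P=depthpts(camera_info(n),z["d"])[z["d"]>0]
    P=P[(P[:,2]>60)&(P[:,2]<600)&(P[:,0]>100)&(P[:,0]<800)&(abs(P[:,1])<700)]
    g={}
    for a,b,c in P: k=(int(a//50)*50,int(b//50)*50); g.setdefault(k,[]).append(c)
    print(n,{k:int(np.percentile(v,98)) for k,v in sorted(g.items()) if len(v)>5})
s=get_state();i=camera_info("wrist");V=np.array(i["view"]);R=np.array(s["tool_rot"])
print(R.T@(-V[:3,:3].T@V[:3,3]-s["ee_pos"]));print((V[:3,:3]@R).round(2));print(i["K"],i["D"])
```

```text
top {(100, -50): 301, (150, -450): 64, (200, -450): 65, (200, -400): 96, (200, -350): 94, (250, -450): 64, (250, -400): 149, (250, -350): 261, (250, -300): 104, (300, -400): 157, (300, -350): 261, (300, -300): 103, (350, -400): 487, (400, -400): 477, (400, -350): 376, (450, -400): 251, (450, -350): 159, (500, -400): 249, (500, -350): 205, (550, -400): 196, (550, -350): 331, (600, -350): 204}
side {(100, -50): 321, (150, -650): 349, (150, -600): 331, (150, -550): 298, (150, -450): 62, (200, -700): 345, (200, -650): 494, (200, -600): 490, (200, -550): 353, (200, -500): 346, (200, -450): 62, (200, -400): 94, (200, -350): 94, (250, -700): 345, (250, -650): 532, (250, -600): 530, (250, -450): 62, (250, -400): 242, (250, -350): 260, (250, -300): 100, (300, -450): 153, (300, -400): 251, (300, -350): 260, (300, -300): 100, (350, -450): 153, (350, -400): 482, (400, -400): 465, (450, -400): 245, (450, -350): 155, (500, -400): 233, (500, -350): 204, (550, -400): 192, (550, -350): 326, (600, -350): 203}
[  74.   -1. -161.]
[[-0.  1.  0.]
 [ 1.  0.  0.]
 [ 0.  0. -1.]]
[[394.   0. 323.]
 [  0. 394. 239.]
 [  0.   0.   1.]] [-0.  0.  0.  0.  0.]
```

The gauge candidates are at (238,313), about 68x107 mm with its top near 38 mm, and at (367,236), about 60x84 mm with its top near 29 mm. The enlarged crop confirms that the second, at about (512,222) in the crop, is the one described. The tweezers have their head at (279,266) and tips at (257,196) and (281,192). I'll cross past the tool rack at low x, raised.

servo_tool(targets=[[0, 0, -0.5, 0, 1], [0, 0, -1, 0, 1], [0, -0.3, -1, 0, 1], [0, -0.7, -1, 0, 1], [0, -1, -1, 0, 1], [0, -1, -1, 0, 1]])

```text
time: 0.7
ee_pos: [178.0, -491.2, 323.0]
tool_rot: [[0.94, 0.341, 0.0], [0.341, -0.94, -0.0], [-0.0, 0.0, -1.0]]
wrist_force: [-0.3, -1.1, 0.3]
grip_width: 94.0
finger_force: 0.0
```

servo_tool(targets=[[0.1, -0.45, 0, 0, 1], [0.28, -0.91, 0, 0, 1], [0.28, -0.91, 0, 0, 1], [0.28, -0.91, 0, 0, 1]])

```text
time: 1.1
ee_pos: [174.4, -398.5, 322.9]
tool_rot: [[0.94, 0.341, 0.0], [0.341, -0.94, -0.001], [-0.0, 0.001, -1.0]]
wrist_force: [0.8, -0.5, 0.4]
grip_width: 94.2
finger_force: 0.0
```

servo_tool(targets=[[0.25, -0.37, 0, 0, 1], [0.54, -0.74, 0, 0, 1], [0.54, -0.74, 0, 0, 1], [0.54, -0.74, 0, 0, 1]])

```text
time: 1.5
ee_pos: [200.2, -311.3, 322.7]
tool_rot: [[0.94, 0.341, 0.0], [0.341, -0.94, -0.0], [0.0, 0.0, -1.0]]
wrist_force: [-0.8, 0.1, 0.1]
grip_width: 93.8
finger_force: 0.0
```

servo_tool(targets=[[0.48, -0.15, 0, 0, 1], [0.96, -0.29, 0, 0, 1], [0.96, -0.29, 0, 0, 1], [0.96, -0.29, 0, 0, 1]])

```text
time: 1.9
ee_pos: [280.6, -251.6, 322.2]
tool_rot: [[0.94, 0.341, -0.0], [0.341, -0.94, 0.001], [0.0, -0.001, -1.0]]
wrist_force: [-0.4, -0.2, 0.5]
grip_width: 93.9
finger_force: 0.0
```

servo_tool(targets=[[0.42, -0.27, 0, 0, 1], [0.84, -0.55, 0, 0.1, 1], [0.84, -0.55, 0, 0.16, 1], [0.84, -0.55, 0, 0.16, 1]])

```text
time: 2.3
ee_pos: [340.8, -170.7, 322.4]
tool_rot: [[0.996, 0.093, 0.0], [0.093, -0.996, 0.001], [0.0, -0.001, -1.0]]
wrist_force: [-0.3, -0.3, -0.3]
grip_width: 94.2
finger_force: 0.0
```

```bash
python3 -c "
from h import *
s=get_state();print(s['time'],s['ee_pos'],np.array(s['tool_rot']).round(3).tolist(),np.hypot(*s['ee_pos'][:2]),s['joint_pos'])"
```

```text
2.3 [ 340.7786852  -170.73664965  322.40676463] [[0.996, 0.093, 0.0], [0.093, -0.996, 0.001], [0.0, -0.001, -1.0]] 381.1575997105212 [ 51.79430348  -7.41847428 -26.68745348 115.09841618  -3.5409904
  71.58354972 -58.21526362]
```

servo_tool(targets=[[0.32, -0.27, 0.4, 0, 1], [0.65, -0.54, 0.8, 0, 1], [0.65, -0.54, 1, 0, 1], [0.65, -0.54, 1, 0, 1], [0.65, -0.54, 1, 0, 1]])

```text
time: 2.8
ee_pos: [399.3, -111.9, 222.8]
tool_rot: [[0.995, 0.097, -0.001], [0.097, -0.995, 0.001], [-0.001, -0.001, -1.0]]
wrist_force: [-0.3, -1.2, 0.2]
grip_width: 94.2
finger_force: 0.0
```

servo_tool(targets=[[0, 0, 0.4, 0, 1], [0, 0, 0.8, 0, 1], [0, 0, 0.8, 0, 1], [0, 0, 0.8, 0, 1]])

```text
time: 3.2
ee_pos: [400.2, -111.4, 144.1]
tool_rot: [[0.995, 0.096, 0.0], [0.096, -0.995, -0.0], [0.0, 0.0, -1.0]]
wrist_force: [0.0, 0.0, -0.1]
grip_width: 94.1
finger_force: 0.0
```

Run:
```python
from h import *
s=get_state();i=camera_info("wrist");im,d=snapshot("wrist")
np.savez("w1.npz",im=im,d=d,**{k:np.array(i[k]) for k in i if k in("K","D","view")})
print(s["time"],s["ee_pos"]);save("w1.png",im)
```

```text
3.2 [ 400.15711277 -111.36512918  144.12583712]
```

View pics/w1.png

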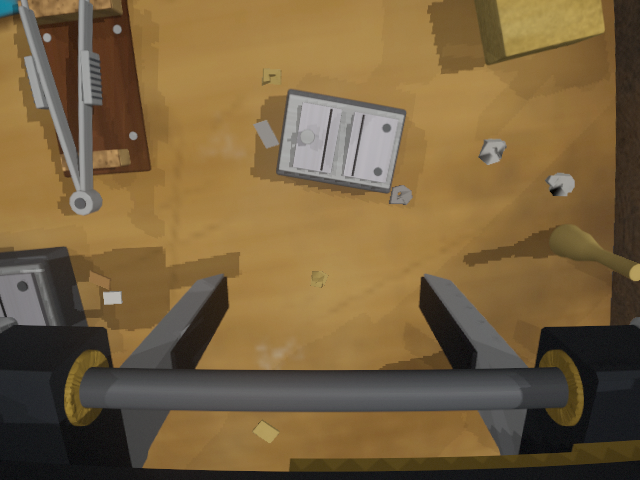

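```bash
cat >> h.py <<'E'
def load(n): z=np.load(n);return z["im"],z["d"],{k:z[k] for k in("K","D","view")}
def lines(im,box,thr=90):
    x0,y0,x1,y1=box;g=cv2.cvtColor(im,cv2.COLOR_RGB2GRAY)[y0:y1,x0:x1]
    g=cv2.resize(g,None,fx=4,fy=4,interpolation=cv2.INTER_CUBIC);m=(g<thr).astype(np.uint8);out=[]
    for c in cv2.findContours(m,cv2.RETR_LIST,cv2.CHAIN_APPROX_NONE)[0]:
        (cx,cy),(w,h),a=cv2.minAreaRect(c)
        if max(w,h)>80:
            b=cv2.boxPoints(((cx,cy),(w,h),a))
            e=(b[0]+b[1])/2,(b[2]+b[3])/2
            if np.linalg.norm(b[0]-b[1])>np.linalg.norm(b[1]-b[2]): e=(b[1]+b[2])/2,(b[3]+b[0])/2
            out.append((min(w,h)/4,[(q+.5)/4-.5+np.array([x0,y0]) for q in e]))
    return out
E
python3 - <<'E'
from h import *
np.set_printoptions(precision=1,suppress=True)
im,d,i=load("w1.npz");P=depthpts(i,d)
print("tile z",P[140,345-10],P[165,375],"bench",P[215,300], "cork/tweezer z",P[158,120],P[202,82])
for t in (70,100):
  for w,e in lines(im,(270,80,415,200),t):
    q=onplane(i,e,29); print(t,round(w,1),np.array(e).tolist(),q.tolist(),"L",np.linalg.norm(q[1]-q[0]))
cv2.imwrite("pics/crop2.png",cv2.resize(im[80:200,265:415,::-1],None,fx=5,fy=5,interpolation=cv2.INTER_CUBIC))
E
```

```text
tile z [ 472.5 -111.4   28.4] [ 458.2 -140.9   27.8] bench [412.1 -90.4  -1.7] cork/tweezer z [446.3  42.7  19.3] [415.4  61.1  38.8]
70 1.2 [[363.0991744995117, 114.82378387451172], [351.94791412353516, 174.88853454589844]] [[490.832189690419, -128.57808053949256, 29.0], [449.987044682211, -125.52049293457574, 29.0]] L 40.95942764130478
70 1.4 [[331.03319549560547, 109.06746673583984], [320.90936279296875, 169.2149429321289]] [[492.47265859140606, -106.67538058741343, 29.0], [451.8413102521106, -103.61588829316875, 29.0]] L 40.74637359284518
100 1.9 [[363.26075744628906, 114.55682373046875], [351.90586853027344, 175.224365234375]] [[491.015849882525, -128.66664737598484, 29.0], [449.7527698464833, -125.51705760985874, 29.0]] L 41.383108749291274
100 2.1 [[331.16233825683594, 108.79624938964844], [320.76902770996094, 169.85696411132812]] [[492.655875206362, -106.74457896818703, 29.0], [451.3917032939156, -103.55969379110827, 29.0]] L 41.38689861793349
100 94.0 [[278.797119140625, 134.41228485107422], [398.6562805175781, 155.13980102539062]] [[472.63275244996566, -72.84405761937384, 29.0], [466.600716272562, -156.1658738586668, 29.0]] L 83.53987384393162
```

View pics/crop2.png

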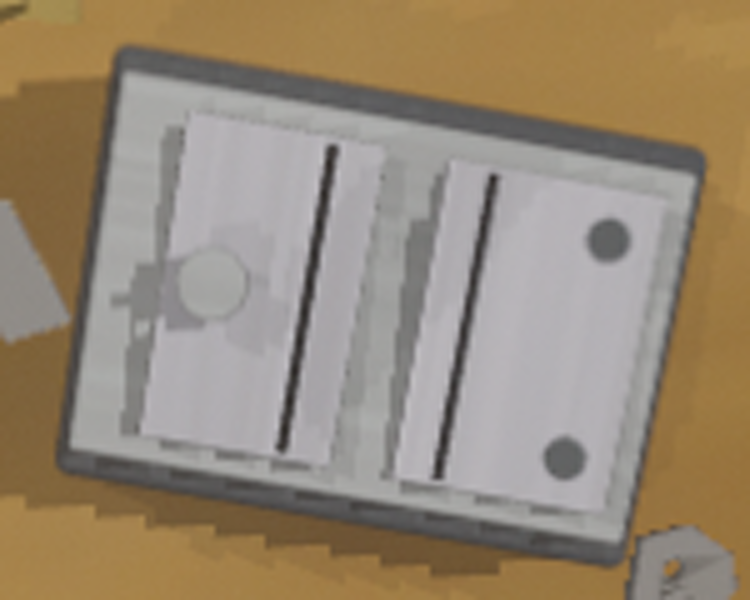

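servo_tool(targets=[[0.08, -0.42, 0, 0, 1], [0.17, -0.85, 0, 0, 1], [0.17, -0.85, 0, 0, 1], [0.17, -0.85, 0, 0, 1]])

```text
time: 3.65
ee_pos: [409.8, -23.9, 144.5]
tool_rot: [[0.995, 0.098, 0.003], [0.098, -0.995, -0.001], [0.003, 0.002, -1.0]]
wrist_force: [0.3, -0.2, -0.3]
grip_width: 93.7
finger_force: 0.0
```

servo_tool(targets=[[0.08, -0.42, 0, 0, 1], [0.17, -0.85, 0, 0, 1], [0.17, -0.85, 0, 0, 1], [0.17, -0.85, 0, 0, 1], [0.17, -0.85, 0, 0, 1]])

```text
time: 4.15
ee_pos: [417.7, 60.8, 143.0]
tool_rot: [[0.996, 0.094, 0.001], [0.094, -0.996, -0.001], [0.001, 0.001, -1.0]]
wrist_force: [0.0, 0.3, -0.8]
grip_width: 93.9
finger_force: 0.0
```

Run:
```python
from h import *
s=get_state();i=camera_info("wrist");im,d=snapshot("wrist")
np.savez("w2.npz",im=im,d=d,**{k:np.array(i[k]) for k in i if k in("K","D","view")})
print(s["time"],s["ee_pos"]);save("w2.png",im)
```

```text
4.15 [417.72157632  60.82566015 143.02341347]
```

View pics/w2.png

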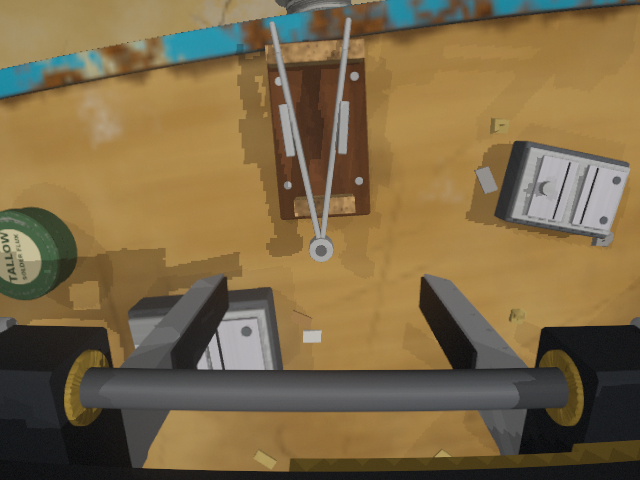

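Run:
```python
from h import *
np.set_printoptions(precision=1,suppress=True)
I={}
for n,box in (("w1",(5,0,120,230)),("w2",(255,10,370,275))):
    im,d,i=load(n+".npz");I[n]=i;x0,y0,x1,y1=box
    hsv=cv2.cvtColor(im,cv2.COLOR_RGB2HSV)[y0:y1,x0:x1]
    m=((hsv[...,1]<50)&(hsv[...,2]>70)).astype(np.uint8)
    N,l,st,c=cv2.connectedComponentsWithStats(m)
    for k in range(1,N):
        if st[k,4]>150: print(n,"comp",st[k]+[x0,y0,0,0,0])
    o=cv2.morphologyEx(m,cv2.MORPH_OPEN,cv2.getStructuringElement(cv2.MORPH_ELLIPSE,(7,7)))
    for q in cv2.findContours(o,cv2.RETR_EXTERNAL,cv2.CHAIN_APPROX_NONE)[0]:
        r=cv2.minAreaRect(q)
        if cv2.contourArea(q)>60: print(n,"blob",np.array(r[0])+[x0,y0],np.array(r[1]),r[2],cv2.contourArea(q))
    # leg centre at some rows
    for row in (40,80,160,200):
        if y0<=row<y1: print(n,row,[ (a+x0) for a in np.flatnonzero(m[row-y0])])
    P=depthpts(i,d)
for w,e in lines(load("w2.npz")[0],(490,130,640,250),90):
    q=onplane(I["w2"],e,29);print("w2 line",round(w,1),np.array(e).tolist(),q.tolist(),np.linalg.norm(q[1]-q[0]))
l1=lines(load("w1.npz")[0],(270,80,415,200),90);l2=lines(load("w2.npz")[0],(490,130,640,250),90)
for a in l1:
  for b in l2:
    for k in (0,1):
        p,e=tri(I["w1"],a[1][k],I["w2"],b[1][k]); 
        if e<6: print("tri",p,e)
print("head",tri(I["w1"],(83,202),I["w2"],(321,250)))
```

```text
w1 comp [  18    0   84  215 6636]
w1 blob [ 67.  107.6] [215.7  73.7] 83.41805267333984 5938.5
w1 40 [np.int64(28), np.int64(29), np.int64(30), np.int64(31), np.int64(32), np.int64(33), np.int64(34), np.int64(35), np.int64(36), np.int64(37), np.int64(38), np.int64(39), np.int64(40), np.int64(41), np.int64(44), np.int64(45), np.int64(46), np.int64(47), np.int64(48), np.int64(49), np.int64(50), np.int64(78), np.int64(79), np.int64(80), np.int64(81), np.int64(82), np.int64(83), np.int64(84), np.int64(85), np.int64(86), np.int64(87), np.int64(88), np.int64(89), np.int64(90), np.int64(91)]
w1 80 [np.int64(29), np.int64(30), np.int64(31), np.int64(32), np.int64(33), np.int64(34), np.int64(35), np.int64(36), np.int64(37), np.int64(38), np.int64(39), np.int64(40), np.int64(41), np.int64(42), np.int64(43), np.int64(44), np.int64(45), np.int64(46), np.int64(47), np.int64(48), np.int64(49), np.int64(50), np.int64(51), np.int64(52), np.int64(53), np.int64(78), np.int64(79), np.int64(80), np.int64(81), np.int64(82), np.int64(83), np.int64(84), np.int64(85), np.int64(86), np.int64(87), np.int64(8
[... 2685 characters left out ...]
662184, -103.01968501053298, 29.0]] 40.88775089801825
w2 line 89.9 [[501.3448009490967, 179.0891876220703], [618.5821533203125, 206.1439666748047]] [[475.1113144568918, -58.76630808538802, 29.0], [464.9992881866045, -151.69136018121705, 29.0]] 93.47362399256552
tri [ 490.8 -128.7   28.1] 0.5029923339744552
tri [ 449.4 -125.6   28. ] 0.5167790271014906
tri [ 492.8 -132.3  -12.4] 1.562113256735623
tri [ 445.7 -128.8  -12.2] 1.0824483585987852
tri [ 490.6 -106.4   59.3] 0.06554286808945214
tri [ 453.9 -103.6   59.3] 0.019806215663329674
tri [ 492.3 -106.7   27.9] 0.7862072138513541
tri [ 451.2 -103.6   28.2] 0.45048003402047104
head (array([413.9,  63.1,  34.6]), np.float64(1.2869119789047798))
```

Run:
```python
from h import *
np.set_printoptions(precision=1,suppress=True)
im,d,i=load("w2.npz")
q=onplane(i,[(287,130),(344,127),(301.5,160),(331.5,160),(310.5,200),(326.5,200),(320.5,249.5),(274,26),(348,21)],37);print(q)
m=[(q[0]+q[1])/2,(q[2]+q[3])/2,(q[4]+q[5])/2,q[6],(q[7]+q[8])/2];print(np.array(m))
a=np.array(m);hd=a[3]
for b in (a[0],a[4]): print("yaw",np.degrees(np.arctan2(*(b-hd)[1::-1])),"origin",hd+85*(b-hd)/np.linalg.norm(b-hd))
P=depthpts(i,d);print(P[130,287],P[127,344],P[205,310],P[130,315])
t=onplane(i,[(274,26),(348,21)],28);print("tips",t)
s=get_state();print(s["time"])
```

```text
[[493.6  93.   37. ]
 [499.   55.9  37. ]
 [475.1  81.9  37. ]
 [476.9  62.   37. ]
 [448.7  73.6  37. ]
 [449.8  62.7  37. ]
 [414.3  63.6  37. ]
 [556.4 105.9  37. ]
 [563.5  60.   37. ]]
[[496.3  74.4  37. ]
 [476.   71.9  37. ]
 [449.3  68.2  37. ]
 [414.3  63.6  37. ]
 [560.   82.9  37. ]]
yaw 7.495666145380606 origin [498.6  74.7  37. ]
yaw 7.5435897679628034 origin [498.6  74.8  37. ]
[493.6  93.   36.6] [499.   55.8  36.6] [445.   73.7  35.6] [495.8  75.4   4.6]
tips [[558.6 107.1  28. ]
 [566.   59.7  28. ]]
4.2
```

servo_tool(targets=[[0.4, -0.03, 0.2, -0.024, 1], [0.81, -0.06, 0.5, -0.024, 1], [0.81, -0.06, 0.85, -0.024, 1], [0.81, -0.06, 0.85, -0.024, 1], [0.81, -0.06, 0.85, -0.024, 1]])

```text
time: 4.7
ee_pos: [496.8, 75.5, 58.0]
tool_rot: [[0.991, 0.133, -0.001], [0.133, -0.991, -0.0], [-0.001, -0.0, -1.0]]
wrist_force: [-0.6, 0.5, 0.2]
grip_width: 94.1
finger_force: 0.0
```

Run:
```python
from h import *
np.set_printoptions(precision=1,suppress=True)
s=get_state();i=camera_info("wrist");im,d=snapshot("wrist")
print(s["time"],s["ee_pos"],np.array(s["tool_rot"]).round(3).tolist());save("w3.png",im)
R=np.array(s["tool_rot"]);print(R.T@(np.array([497.5,74.6,30])-s["ee_pos"]))
```

```text
4.7 [496.8  75.5  58. ] [[0.991, 0.133, -0.001], [0.133, -0.991, -0.0], [-0.001, -0.0, -1.0]]
[ 0.6  0.9 28. ]
```

View pics/w3.png

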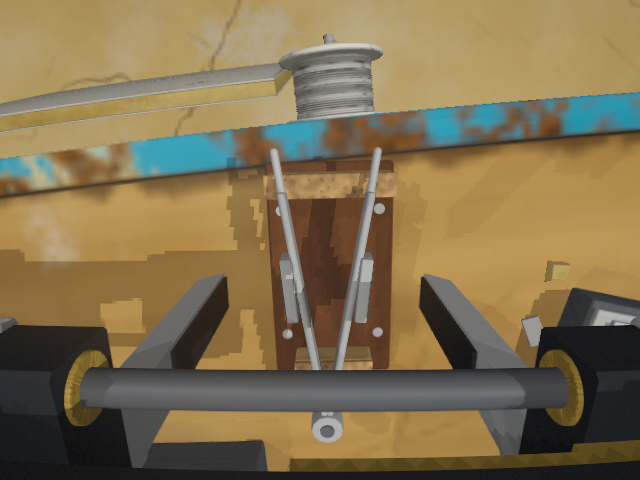

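The fingers (pixel 228 and 420) straddle the pads at (289,288) and (364,288), with the centre line at about 327, so the grasp is centred. I'll lower and take a light grip.

servo_tool(targets=[[0.006, 0.01, 0.15, 0, 1], [0.006, 0.01, 0.28, 0, 1], [0.006, 0.01, 0.28, 0, 1], [0.006, 0.01, 0.28, 0, 0.5], [0.006, 0.01, 0.28, 0, 0.5], [0.006, 0.01, 0.28, 0, 0.5], [0.006, 0.01, 0.28, 0, 0.5], [0.006, 0.01, 0.28, 0, 0.5]], force=20)

```text
time: 5.55
ee_pos: [498.2, 75.2, 29.6]
tool_rot: [[0.991, 0.134, 0.0], [0.134, -0.991, 0.0], [0.0, -0.0, -1.0]]
wrist_force: [0.5, -0.9, 0.1]
grip_width: 57.5
finger_force: 0.0
```

servo_tool(targets=[[0, 0, 0, 0, 0.4], [0, 0, 0, 0, 0.4], [0, 0, 0, 0, 0.4], [0, 0, 0, 0, 0.4]])

```text
time: 5.95
ee_pos: [498.2, 75.2, 29.5]
tool_rot: [[0.991, 0.134, 0.0], [0.134, -0.991, 0.0], [0.0, -0.0, -1.0]]
wrist_force: [-0.2, -0.3, 0.5]
grip_width: 38.1
finger_force: 7.0
```

servo_tool(targets=[[0, 0, -0.1, 0, 0.4], [0, 0, -0.25, 0, 0.4], [0, 0, -0.45, 0, 0.4], [0, 0, -0.6, 0, 0.4], [0, 0, -0.6, 0, 0.4], [0, 0, -0.6, 0, 0.4]])

```text
time: 6.55
ee_pos: [498.3, 74.9, 89.8]
tool_rot: [[0.991, 0.133, 0.001], [0.133, -0.991, -0.0], [0.001, 0.0, -1.0]]
wrist_force: [0.0, -0.1, -1.1]
grip_width: 37.9
finger_force: 6.6
```

Run:
```python
from h import *
s=get_state();i=camera_info("wrist");im,d=snapshot("wrist")
print(s["time"],s["ee_pos"],s["wrist_force"],s["grip_width"],s["finger_force"]);save("w4.png",im)
```

```text
6.55 [498.25028715  74.93494153  89.76753102] [ 0.01773388 -0.08183197 -1.1429426 ] 37.900116931701135 6.569428275761311
```

View pics/w4.png

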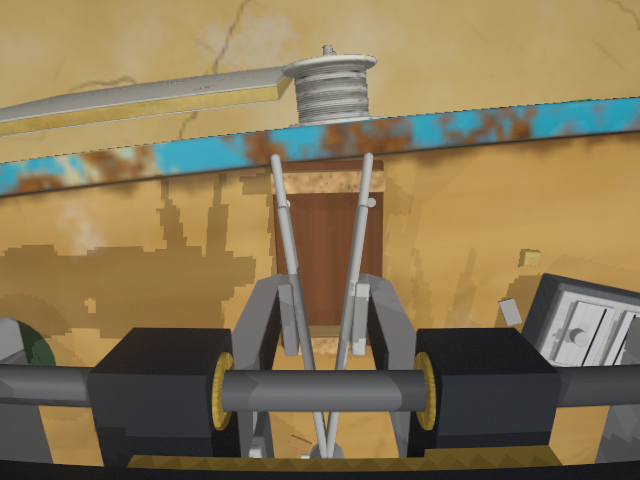

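The tweezers are held, with tips at (276,158) and (367,157) and their shadows clear of the rest. I'll carry them to the gauge.

servo_tool(targets=[[-0.08, 0.1, 0, 0, 0.4], [-0.22, 0.3, 0, 0, 0.4], [-0.38, 0.54, 0, 0, 0.4], [-0.52, 0.74, 0, 0, 0.4], [-0.605, 0.855, 0, 0, 0.4], [-0.605, 0.855, 0, 0, 0.4]])

```text
time: 7.2
ee_pos: [448.0, -19.8, 88.8]
tool_rot: [[0.991, 0.131, -0.002], [0.131, -0.991, -0.001], [-0.002, 0.0, -1.0]]
wrist_force: [0.5, -0.1, -0.2]
grip_width: 37.8
finger_force: 6.5
```

servo_tool(targets=[[-0.08, 0.1, 0, 0.02, 0.4], [-0.22, 0.3, 0, 0.06, 0.4], [-0.38, 0.54, 0, 0.1, 0.4], [-0.52, 0.74, 0, 0.133, 0.4], [-0.605, 0.855, 0, 0.133, 0.4], [-0.605, 0.855, 0, 0.133, 0.4], [-0.605, 0.855, 0, 0.133, 0.4]])

```text
time: 7.9
ee_pos: [401.1, -110.2, 89.4]
tool_rot: [[0.997, -0.075, 0.0], [-0.075, -0.997, 0.0], [0.0, -0.0, -1.0]]
wrist_force: [0.6, 0.2, -1.3]
grip_width: 37.6
finger_force: 6.5
```

servo_tool(targets=[[0, 0, 0.08, 0, 0.4], [0, 0, 0.2, 0, 0.38], [0, 0, 0.3, 0, 0.36], [0, 0, 0.3, 0, 0.34], [0, 0, 0.3, 0, 0.32], [0, 0, 0.3, 0, 0.31], [0, 0, 0.3, 0, 0.3], [0, 0, 0.3, 0, 0.3], [0, 0, 0.3, 0, 0.3]])

```text
time: 8.8
ee_pos: [401.1, -110.5, 59.6]
tool_rot: [[0.997, -0.075, 0.0], [-0.075, -0.997, -0.0], [0.0, 0.0, -1.0]]
wrist_force: [-0.2, 0.7, -0.1]
grip_width: 28.3
finger_force: 9.8
```

Run:
```python
from h import *
s=get_state();i=camera_info("wrist");im,d=snapshot("wrist")
np.savez("w5.npz",im=im,d=d,**{k:np.array(i[k]) for k in i if k in("K","D","view")})
print(s["time"],s["ee_pos"],np.array(s["tool_rot"]).round(3).tolist(),s["wrist_force"],s["grip_width"],s["finger_force"]);save("w5.png",im)
```

```text
8.8 [ 401.1367578  -110.53713394   59.6063767 ] [[0.997, -0.075, 0.0], [-0.075, -0.997, -0.0], [0.0, 0.0, -1.0]] [-0.17562965  0.66183064 -0.05302854] 28.34795949858104 9.837261736392975
```

View pics/w5.png

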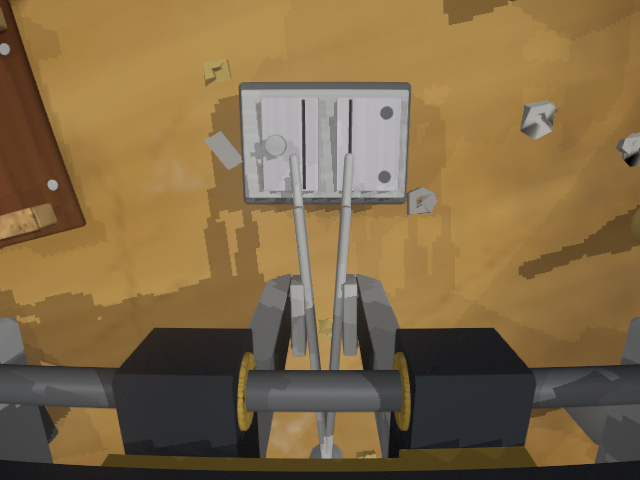

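```bash
cat > meas.py <<'E'
from h import *
import sys
np.set_printoptions(precision=2,suppress=True)
def meas(f,ztip,row,box):
    im,d,i=load(f);hsv=cv2.cvtColor(im,cv2.COLOR_RGB2GRAY).astype(int)
    P=depthpts(i,d);P5=cv2.medianBlur(P[...,2].astype(np.float32),3)
    M=[]
    for w,e in lines(im,box,90):
        if w<6:
            q=onplane(i,e,29);print("line",np.array(e).round(1).tolist(),q[:,:2].tolist());M.append(q)
    x0,y0,x1,y1=box
    m=(P5[y0:row,x0:x1]>ztip-12).astype(np.uint8)
    N,l,st,c=cv2.connectedComponentsWithStats(m)
    for k in range(1,N):
        if st[k,4]>20:
            v,u=np.nonzero(l==k);z=P[y0:row,x0:x1,2][l==k]
            for r in (v.min()+2,v.min()+5,v.min()+9): print("tipcomp",k,"top row",v.min()+y0,"row",r+y0,"cols",u[v==r].min()+x0,u[v==r].max()+x0,"z",np.median(z[v==r]))
    return M
if __name__=="__main__": meas(sys.argv[1],float(sys.argv[2]),int(sys.argv[3]),tuple(map(int,sys.argv[4:8])))
E
python3 meas.py w5.npz 58 200 240 80 412 205
python3 - <<'E'
from h import *
im,d,i=load("w5.npz");np.set_printoptions(precision=2,suppress=True)
P=depthpts(i,d)
for u,v in((296,170),(346,170),(300,230),(344,230),(298,300),(350,300),(327,452)): print(u,v,P[v,u])
E
```

```text
line [[350.2, 99.6], [349.5, 152.4]] [[490.789107806705, -128.76901474738094], [466.7138911098306, -126.90020624053402]]
line [[302.8, 99.6], [303.8, 188.4]] [[492.4733063358863, -106.77623970116086], [451.19942470773105, -103.64094670867165]]
line [[408.7, 87.7], [409.6, 113.8]] [[494.19887122629837, -156.1345164176445], [482.43160385331873, -156.15879711111225]]
line [[407.9, 83.2], [247.4, 83.2]] [[496.1728904989939, -155.81436175082584], [501.8242288607698, -81.89163435616501]]
tipcomp 1 top row 153 row 155 cols 345 353 z 58.29943083719911
tipcomp 1 top row 153 row 158 cols 344 353 z 58.80719974253307
tipcomp 1 top row 153 row 162 cols 344 353 z 58.80900680393465
tipcomp 2 top row 154 row 156 cols 289 297 z 58.635739782857144
tipcomp 2 top row 154 row 159 cols 289 298 z 58.880602608960146
tipcomp 2 top row 154 row 163 cols 290 298 z 59.03399527710417
296 170 [ 462.58 -102.91   58.72]
346 170 [ 461.09 -123.19   59.69]
300 230 [ 438.79 -102.73   64.72]
344 230 [ 437.78 -120.55   66.23]
298 300 [409.11 -99.25  66.81]
350 300 [ 407.7  -121.12   67.42]
327 452 [ 327.51 -105.49   65.23]
```

Run:
```python
from h import *
np.set_printoptions(precision=2,suppress=True)
im,d,i=load("w5.npz");s=get_state();R=np.array(s["tool_rot"])
t=onplane(i,[(293.2,158.5),(348.8,157.5)],58);L=np.array([[492.47,-106.78],[451.2,-103.64]]);
print("tips",t,"gap",np.linalg.norm(t[0]-t[1]),(16+0.548*22,(s["grip_width"]-16)/.548))
m2=L.mean(0);g=(L[0]-L[1])/np.linalg.norm(L[0]-L[1]);n=np.array([-g[1],g[0]])
for k,m in((0,m2),(1,m2-22*n)):
    e=t[k,:2]-m;print("tip",k,"along",e@g,"across",e@n,"world",e, "tool",R[:2,:2].T@e)
print("line2 vs 1 gap",(np.array([490.79,-128.77])-L[0])@n,np.degrees(np.arctan2(g[1],g[0])),np.degrees(np.arctan2(R[1,0],R[0,0])))
```

```text
tips [[ 467.24 -102.15   58.  ]
 [ 465.9  -124.73   58.  ]] gap 22.627473834167393 (28.056, 22.370427748256276)
tip 0 along -4.817767161496998 across 2.7070346010215505 world [-4.6   3.06] tool [-4.81 -2.71]
tip 1 along -4.437665712790469 across 2.0827535073686323 world [-4.27  2.41] tool [-4.44 -2.09]
line2 vs 1 gap -22.054080179984712 -4.3509279162762935 -4.289271579881996
```

servo_tool(targets=[[0.023, 0.012, 0.02, 0, 0.299], [0.046, 0.024, 0.06, 0, 0.298], [0.046, 0.024, 0.11, 0, 0.298], [0.046, 0.024, 0.15, 0, 0.298], [0.046, 0.024, 0.176, 0, 0.298], [0.046, 0.024, 0.176, 0, 0.298], [0.046, 0.024, 0.176, 0, 0.298], [0.046, 0.024, 0.176, 0, 0.298]])

```text
time: 9.65
ee_pos: [405.5, -113.2, 41.9]
tool_rot: [[0.997, -0.075, 0.0], [-0.075, -0.997, -0.0], [0.0, -0.0, -1.0]]
wrist_force: [0.7, -0.7, -0.4]
grip_width: 28.3
finger_force: 9.9
```

```bash
python3 - <<'E'
from h import *
s=get_state();i=camera_info("wrist");im,d=snapshot("wrist")
np.savez("w6.npz",im=im,d=d,**{k:np.array(i[k]) for k in i if k in("K","D","view")})
print(s["time"],s["ee_pos"],s["wrist_force"],s["grip_width"],s["finger_force"])
w=[]
for k in range(6): snapshot("top");w.append(get_state()["grip_width"])
print(w)
cv2.imwrite("pics/crop6.png",cv2.resize(im[80:220,230:420,::-1],None,fx=4,fy=4,interpolation=cv2.INTER_CUBIC))
E
python3 meas.py w6.npz 40 200 240 80 412 215
```

```text
9.65 [ 405.52618527 -113.16842511   41.94904961] [ 0.73597819 -0.68566102 -0.38727144] 28.250030956610626 9.900703132152557
[28.60405309730435, 28.57548361199839, 28.132831970126055, 28.293385174241546, 28.144713894821667, 28.508862178130062]
line [[400.9, 213.8], [378.1, 213.8]] [[443.05990064523695, -149.922313625315], [443.8301704557129, -139.6651635314785]]
line [[280.4, 213.8], [243.6, 213.8]] [[447.18350111399434, -95.77800814513812], [448.4734326181106, -79.21324126454093]]
line [[305.1, 213.6], [338.9, 213.6]] [[446.38235684807125, -106.89847241674802], [445.2232651565113, -122.03693187154553]]
line [[347.3, 106.6], [347.0, 152.9]] [[490.9487834519754, -128.71849451681967], [471.70833794294015, -127.35063418550631]]
line [[295.6, 106.6], [296.2, 154.1]] [[492.62745763939387, -106.90555611903619], [472.8632002644727, -105.31351142456737]]
line [[411.4, 88.8], [299.9, 88.8]] [[496.2850235256025, -156.08855329834324], [499.68960406243417, -109.33632751978826]]
line [[299.1, 88.2], [239.6, 88.2]] [[499.9145942569937, -109.04034963918305], [501.9992566905774, -84.07542024343087]]

[... 764 characters left out ...]
in <module>
    if __name__=="__main__": meas(sys.argv[1],float(sys.argv[2]),int(sys.argv[3]),tuple(map(int,sys.argv[4:8])))
                             ~~~~^^^^^^^^^^^^^^^^^^^^^^^^^^^^^^^^^^^^^^^^^^^^^^^^^^^^^^^^^^^^^^^^^^^^^^^^^^^^^^^
  File "meas.py", line 17, in meas
    for r in (v.min()+2,v.min()+5,v.min()+9): print("tipcomp",k,"top row",v.min()+y0,"row",r+y0,"cols",u[v==r].min()+x0,u[v==r].max()+x0,"z",np.median(z[v==r]))
                                                                                                       ~~~~~~~~~~~^^
    return umr_minimum(a, axis, None, out, keepdims, initial, where)
ValueError: zero-size array to reduction operation minimum which has no identity
```

View pics/crop6.png

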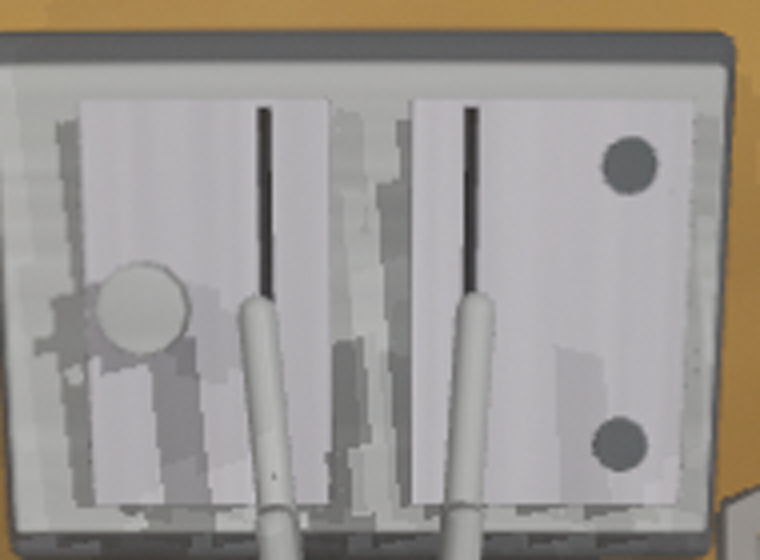

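```bash
cat > m2.py <<'E'
from h import *
import sys
np.set_printoptions(precision=2,suppress=True)
f,ztcp=sys.argv[1],float(sys.argv[2]);zt=ztcp-1.5
im,d,i=load(f);s=get_state();R=np.array(s["tool_rot"]);P=depthpts(i,d)
m=(P[80:215,240:412,2]>33).astype(np.uint8);m[:,:45]=0
N,l,st,c=cv2.connectedComponentsWithStats(m);tp=[]
for k in range(1,N):
    if st[k,4]>60:
        v,u=np.nonzero(l==k);r0=v.min();r=r0+4
        cc=[(u[v==q].min()+u[v==q].max())/2+240 for q in (r-1,r,r+1)]
        print("top",r0+80,"cols",u[v==r].min()+240,u[v==r].max()+240,"z",np.median(P[80:215,240:412,2][(l==k)]));tp.append((np.mean(cc),r0+80+4.5))
tp=sorted(tp);t=onplane(i,tp,zt)
l=[w for w in lines(im,(240,80,412,213),90) if w[0]<6 and abs(w[1][0][0]-w[1][1][0])<4 and abs(w[1][0][1]-w[1][1][1])>20]
l.sort(key=lambda w:w[1][0][0])
g=np.array([np.cos(np.radians(-4.35)),np.sin(np.radians(-4.35))]);n=np.array([-g[1],g[0]])
Ls=[onplane(i,sorted(w[1],key=lambda e:e[1]),29)[:,:2] for w in l]
print("gap tips",np.linalg.norm(t[0]-t[1]),"marked",(Ls[0][0]-Ls[1][0])@n)
for k in (0,1):
    print("across",(t[k,:2]-Ls[k].mean(0))@n,"along from far end",(t[k,:2]-Ls[k][0])@g,"(want -21)")
print(t)
E
python3 m2.py w6.npz 42
```

```text
top 153 cols 344 353 z 42.17503965932144
top 154 cols 289 298 z 42.11101958149561
gap tips 22.292517479596412 marked 21.877427959288703
across 0.2953073786768372 along from far end -21.09555737887567 (want -21)
across -0.02456852658438502 along from far end -20.692086296417894 (want -21)
[[ 471.62 -104.97   40.5 ]
 [ 470.31 -127.22   40.5 ]]
```

servo_tool(targets=[[0, 0.001, 0, 0, 0.295], [0, 0.001, 0, 0, 0.295], [0, 0.001, 0, 0, 0.295], [0, 0.001, 0, 0, 0.295], [0, 0.001, 0, 0, 0.295], [0, 0.001, 0, 0, 0.295]])

```text
time: 10.6
ee_pos: [405.5, -113.3, 41.8]
tool_rot: [[0.997, -0.075, -0.0], [-0.075, -0.997, 0.0], [-0.0, -0.0, -1.0]]
wrist_force: [0.1, -0.1, -0.6]
grip_width: 27.8
finger_force: 10.0
```

```bash
python3 - <<'E'
from h import *
s=get_state();w=[]
for k in range(8):
    i=camera_info("wrist");im,d=snapshot("wrist");w.append(get_state()["grip_width"])
np.savez("w7.npz",im=im,d=d,**{k:np.array(i[k]) for k in i if k in("K","D","view")})
print(s["time"],s["ee_pos"],s["finger_force"],np.mean(w))
E
python3 m2.py w7.npz 42
```

```text
10.6 [ 405.46417803 -113.27629837   41.83652072] 10.005401372909546 28.001467884676643
top 153 cols 343 352 z 41.94637113581899
top 154 cols 290 299 z 41.9573961885627
gap tips 21.59699317269558 marked 22.023477253822044
across -0.17328248262127366 along from far end -21.177334558507127 (want -21)
across 0.22028494066034887 along from far end -20.769984378909577 (want -21)
[[ 471.52 -105.41   40.5 ]
 [ 470.26 -126.97   40.5 ]]
```

```bash
python3 -c "
from plant import *
print(hand_in())"
```

```text
the job is handed in; nothing more can be done
None
```

The job is handed in with the tweezers held level and steady over the gauge lines; the tip gap reads 21.9 mm from the gripper opening and 21.6 mm from the camera, against a marked gap of about 22.0 mm. By the camera, each tip is within about 0.3 mm of its line and near the middle of its length, roughly a centimetre above the tiles, and the arm had used about 11 s of the 32 s.

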